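Set and lock the cheese clamp

TASK

Clamp the block of cheese on the slicing board. With the red-knobbed lever still up, turn the wing nut clockwise until the rubber foot bears on the cheese with about 35 N, judged by the rising turning effort; then swing the lever fully down so that the clamp locks with about 80 N, never pressing so hard that the cheese is crushed (120 N), and let go. Leave the bottle, the jar and the small round cheese where they stand.

Things in the scene. Friction and masses are not known exactly. Their poses are not given: they have to be found in the camera images.
- clamp: Hold-down clamp, fixed to the counter: wooden board 200 (x) x 240 (y) x 18 mm, a steel column 60 x 36 mm at y = +97 mm, and from it a steel arm 46 mm wide along y over the cheese, its top 175 mm above the counter. Origin: centre of the board's underside; the lever points towards its -y, z up. At its centre, above the arm, stands the wing nut.
- nut_grip (a point): Centre of the wing nut's grip, an upright aluminium blade 60 mm long (its own x axis, horizontal), 13 mm thick (y), 38 mm high (28 mm below to 10 mm above this point); below the blade lies a disc of 34 mm diameter, then the arm, 47 mm below this point. Turning axis vertical through this point. About 222 mm above the counter with the lever up; it sinks by 3 mm as the lever closes.
- nut (a joint): Turn of the wing nut, rad; grows clockwise seen from above, 0 to 4.5, starts at 0 to 0.15. Each rad lowers the foot by 3.5 mm. The thread rubs with 0.36 N m either way; tightening against a foot force of F newtons takes 0.0035 x F N m more (35 N: 0.48 N m in all). It stays where it is left. Where the foot first touches varies (reading 0.2 to 2.15) and cannot be read from the poses.
- lever (a joint): Angle of the spiral-cam lever, rad; 0 = up and open (rod 55 degrees above level), 1.5 = fully down, on its stop (31 degrees below level); starts at 0 to 0.12. Hinge axis level, along the clamp's x. Each rad lowers spindle and foot by 2 mm, 3 mm in all, which adds about 45 N. It rubs with 0.26 N m, plus 0.002 x foot force when closing, and stays where it is left.
- lever_pivot (a point): Point on the lever's hinge axis, 60 mm to the clamp's -y and 165 mm above the counter. The ball swings on a circle of 90 mm radius about it in the clamp's y-z plane.
- lever_ball (a point): Centre of the red ball, 25 mm diameter, at the end of the lever's 10 mm steel rod.
- spindle: The vertical spindle through the arm, with all that it carries: the nut, the stem and the foot, a black rubber disc of 60 mm diameter. The foot is sprung: once it touches, its force grows by 15 N per mm of feed. Origin on the nut axis at counter height, lever up; it sinks 3 mm as the lever closes.
- cheese: Loose block of hard cheese 110 x 85 x 62 mm (x, y, z) on the board under the foot; origin at the centre of its underside.
- wine: Bystander: green bottle, 72 mm diameter, 250 mm high; origin at the centre of its base.
- olives: Bystander: jar with a brass lid, 70 mm diameter, 90 mm high; origin at the centre of its base.
- caciotta: Bystander: small round yellow cheese, 104 mm diameter, 40 mm high; origin at the centre of its base.
Mind the look-alikes: they are no part of the job. There is more than one size of the cheese; the job needs the middle-sized.

How it is judged:
By the outcome, as a careful person would: the job done as asked, in the order asked, and still so for the second after the job is handed in, with the robot touching nothing.
It also fails if it takes over 64 s, if anything falls off the work surface, if the arm or the gripper's body presses on something with over 40 N, if the wrist force passes 120 N, or if a joint passes its speed limit or range.

ROBOT

A 6-joint arm with a two-finger parallel gripper is mounted at the origin on the work surface. World frame = base frame: x ahead of the robot, y to its left, z up, the work surface at z = 0. Lengths are in m, angles in degrees, forces in N, time in s.
With the tool pointing down it reaches from about 0.375 to 0.9 m from the base axis. Payload 3.1 kg.
Tool frame: the origin (TCP) lies at the very end of the fingers, on their centre line; the grasp point (between the pads) lies bot.grip_point_offset behind it (bot.grip_point_offset is the distance from the TCP to the grasp point, in m); z points along the fingers, y is the line along which they close (so a half turn about z gives the same grasp; the last joint's range is limited). The gripper opens to 87 mm and grips with 3 to 60 N. Pads are 19 mm wide; open, the fingers measure 117 mm over their backs; the gripper's body (75 mm by 190 mm) begins 51 mm behind the grasp point.
Start: joints at [-73.997, 30.224, 82.088, -0, 67.689, -10.227], TCP at [0.276, -0.561, 0.223] pointing down, gripper open.
Joint ranges: [-176.69, 176.69], [-43.24, 126.21], [12.49, 139.97], [-82, 262], [0, 151.66], [-163.58, 163.58]. Speed limits (degrees/s): [159.86, 159.86, 180, 180, 180, 180].

INTERFACE

Orientations are given as a 3x3 rotation matrix whose columns are the frame's x, y, z axes.
In Python, from rig import bot, viewer, ticket gives the robot as it stands.
- The arm moves only by the tool servo_tool, never from a script. Its argument "targets" is a list of rows, each an object with "offset": the shift along the tool's x, y, z in m, a list of three; "dr": the turn, a rotation vector about the tool's x, y, z in degrees, a list of three. In form: [{"offset": [x, y, z], "dr": [ax, ay, az]}, ...]. A call has 1 to 20 rows; each row is the pose to reach, as a shift and turn from the pose commanded when the call began, along the tool's axes at that moment; what a row does not reach only later rows make up. A row lasts 1/12 s, in which the tool goes at most 41.7 mm and 7.16 degrees, less where a joint would pass 70% of its speed; a pose out of reach is approached as far as the arm can. A call with a gripper value outside its range is refused whole. "gripper" is the gripper command: -1 is fully open, 1 is shut, values between are in proportion, set as the call begins (left out, the last holds). The fingers move at their own pace and stop on an object; the grip force is fixed at half the most. Time passes only in rows, so rows that repeat a pose let the fingers close. It gives the time, the measured TCP pose, the force, the opening and the grip force at its end, in the units of the state.
- bot.read_state(): the state, without advancing time (a new reading comes with each control period).
- viewer.capture(name): name is "scene" or "top" or "wrist"; returns a dict with "color" (400x640x3 uint8, red, green, blue), "camera_matrix" (3x3 intrinsics, pixels), "R" (3x3) and "t" (3): a world point X has camera coordinates R X + t. Camera axes: x right, y down, z forward; pixel columns grow to the right and rows downward; lengths in m; the calibration is good to about 2 mm. A picture is of the moment at which its call begins. There is no depth.
- ticket.hand_in(): hands the job in; it is judged then, once.
The state is a dict: "time_s": time; "joint_positions": joint angles; "qvel": joint speeds; "tau": joint torques, N m; "position": TCP position; "tcp_rot": TCP orientation; "force": force on the tool from outside, world axes, zero at the start; "moment": the same for the moment, N m; "opening": opening from 0.0 (shut) to 1.0 (fully open); "grasp_force": force on a finger pad.
Only numpy, scipy, OpenCV 4.12 (cv2) and the standard library are available. Lean on these libraries where they do the work, as an engineer would, in place of code of your own. Each camera call takes 0.05 s, during which the arm holds its last target. There are 200 camera calls.

## Working session

There is one attempt and no reset: what is moved stays moved. The work goes in short steps, Python scripts to look and compute and a tool call to move; the robot and the scene stay as the last step left them, time stands still between calls to the robot, and variables do not carry over. Pictures are saved under pics/ and viewed, at most 10 in all, crops included, and the job is handed in when it is done.

Besides the shell and the picture viewer there is one more tool, called after "Call:" by a JSON object that holds its "op" and its "data". servo_tool: Moves the arm, as the interface text tells. Its arguments: {"type":"object","properties":{"targets":{"type":"array"},"gripper":{"type":"number"}},"required":["targets"]}

```bash
mkdir -p pics; ls; python3 - <<'E'
from rig import bot, viewer
import cv2,pickle
s=bot.read_state(); print(s, bot.grip_point_offset)
d={}
for n in("scene","top"):
    c=viewer.capture(n); d[n]=c; cv2.imwrite(f"pics/{n}0.png",c["color"][:,:,::-1]); print(n,c["camera_matrix"],c["R"],c["t"])
pickle.dump(d,open("cams.pkl","wb"))
E
```

```text
pics
{'time_s': 0.0, 'joint_positions': array([-7.39980978e+01,  3.02794086e+01,  8.21579575e+01,  7.47722097e-04,
        6.76877163e+01, -1.02271376e+01]), 'qvel': array([ 0.03428722, -0.08944139,  0.06679362, -0.0066166 ,  0.0113302 ,
        0.003773  ]), 'tau': array([-1.44059363e-04, -4.40043354e+01, -1.76594746e+01,  6.33219467e-02,
        5.83412696e-02, -1.84262744e-04]), 'position': array([ 0.27604931, -0.55990795,  0.22155816]), 'tcp_rot': array([[ 8.97036794e-01,  4.41955474e-01, -5.90207971e-04],
       [ 4.41955688e-01, -8.97034421e-01,  2.10183760e-03],
       [ 3.99481765e-04, -2.14627143e-03, -9.99997617e-01]]), 'force': array([ 0.10944934,  0.30324893, -0.73902585]), 'moment': array([-0.00135256,  0.03391079, -0.03924902]), 'grasp_force': 0.0, 'opening': 0.9953834742529757} 0.0187
scene [[415.80516842   0.         324.67421636]
 [  0.         415.80516842 197.80998599]
 [  0.           0.           1.        ]] [[ 0.10993588  0.9939212   0.00589416]
 [ 0.85020349 -0.09096449 -0.51853591]
 [-0.51484768  0.06201694 -0.85503554]] [-0.12172661 -0.46022765  1.47927581]
top [[515.79940182   0.         322.92937123]
 [  0.         515.79940182 197.06594734]
 [  0.           0.           1.        ]] [[-1.58394204e-03 -9.99970136e-01  7.56423286e-03]
 [-9.97006115e-01  9.94390755e-04 -7.73163455e-02]
 [ 7.73065147e-02 -7.66405103e-03 -9.96977916e-01]] [0.02983899 0.62760192 1.22822472]
```

View pics/scene0.png

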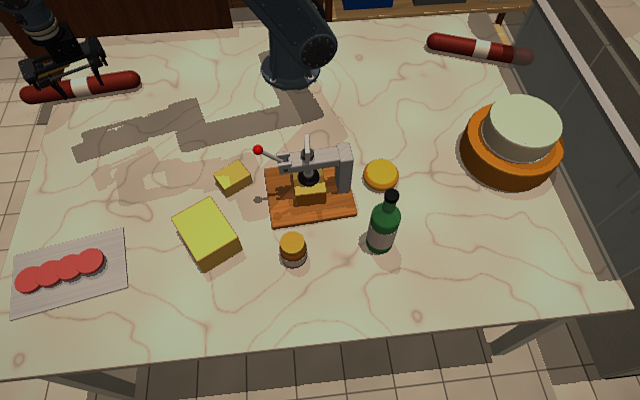

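View pics/top0.png

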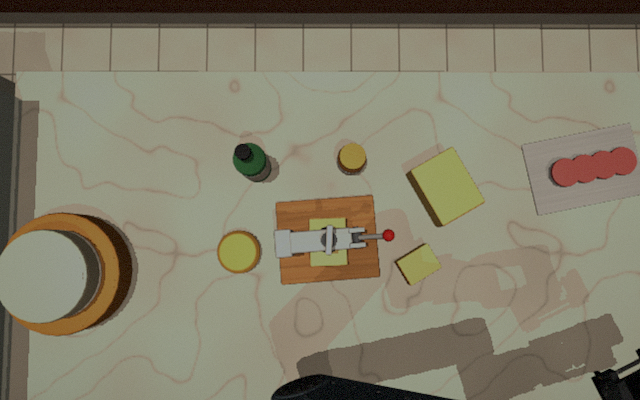

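Candidates for the cheese: the block under the foot at top(328,242)/scene(309,192), the large block at top(445,187), and the small one at top(418,264). The middle-sized one is already on the board under the foot. The wing nut is at top(329,240), and the red ball at top(389,235)/scene(258,150). Next I'll check this in a close crop.

```bash
python3 - <<'E'
import cv2,pickle,numpy as np
d=pickle.load(open("cams.pkl","rb"))
a=d["top"]["color"][185:295,265:405,::-1]; b=d["scene"]["color"][125:235,240:380,::-1]
im=np.vstack([cv2.resize(x,None,fx=5,fy=5,interpolation=cv2.INTER_CUBIC)[:, :] for x in(a,)])
im2=cv2.resize(b,None,fx=5,fy=5,interpolation=cv2.INTER_CUBIC)
cv2.imwrite("pics/c1.png",im);cv2.imwrite("pics/c2.png",im2)
E
```

```text
(no output)
```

View pics/c1.png

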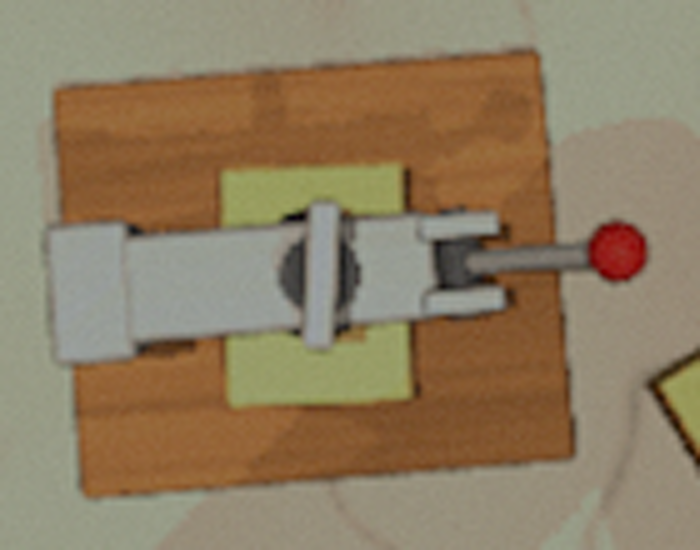

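View pics/c2.png

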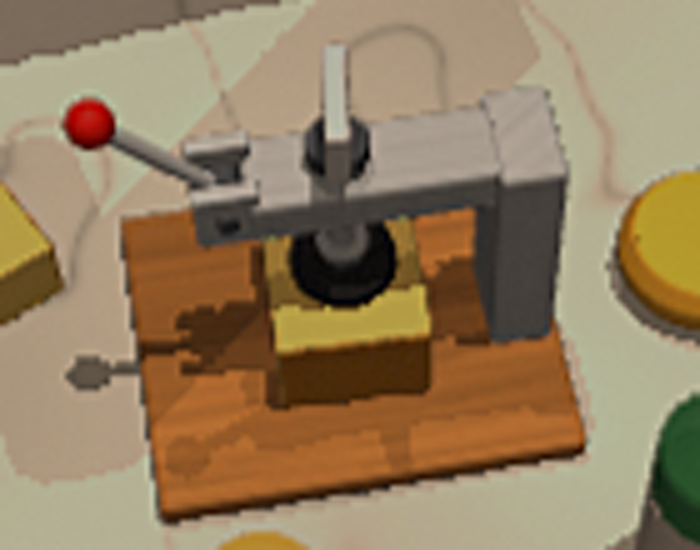

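```bash
cat > h.py <<'E'
import numpy as np,cv2,pickle
d=pickle.load(open("cams.pkl","rb"))
def ray(n,u,v,z):
    c=d[n];K,R,t=c["camera_matrix"],c["R"],c["t"]
    r=R.T@np.linalg.inv(K)@[u,v,1]; o=-R.T@t
    return o+r*(z-o[2])/r[2]
def tri(pa,pb):
    A=[];b=[]
    for n,(u,v) in (("top",pa),("scene",pb)):
        c=d[n];P=c["camera_matrix"]@np.c_[c["R"],c["t"]]
        A+= [u*P[2]-P[0],v*P[2]-P[1]]
    A=np.array(A);return np.linalg.lstsq(A[:,:3],-A[:,3],rcond=None)[0]
E
python3 - <<'E'
from h import *
np.set_printoptions(precision=4,suppress=True)
T=lambda x,y:(265+x/5-.4,185+y/5-.4); S=lambda x,y:(240+x/5-.4,125+y/5-.4)
cs=np.array([ray("top",*T(*p),.018) for p in((55,90),(538,52),(575,457),(85,497))]);print(cs,cs.mean(0))
ex=(cs[0]+cs[1]-cs[2]-cs[3]); ey=cs[0]+cs[3]-cs[1]-cs[2]
print("clamp x dir",np.degrees(np.arctan2(ex[1],ex[0])),"y dir",np.degrees(np.arctan2(ey[1],ey[0])),np.linalg.norm(ex)/2,np.linalg.norm(ey)/2)
a,b=ray("top",*T(322.5,203),.232),ray("top",*T(319,348),.232)
print("blade",a,b,(a+b)/2,np.linalg.norm(a-b),np.degrees(np.arctan2(*(a-b)[1::-1])))
print("ball",tri(T(617,251),S(88,123)), "blade top far", tri(T(319,348),S(335,48)))
for n,p in(("wine",(250,160)),("olive",(352,157)),("cac",(238,251)),("small",(418,264))):print(n,ray("top",*p,.05))
E
```

```text
[[ 0.6147  0.1443  0.018 ]
 [ 0.6331 -0.0914  0.018 ]
 [ 0.4369 -0.1075  0.018 ]
 [ 0.4183  0.1288  0.018 ]] [0.5257 0.0186 0.018 ]
clamp x dir 4.606426442840817 y dir 94.47397132169391 0.19690812270249708 0.23672089575567992
blade [0.5546 0.0183 0.232 ] [0.4965 0.0198 0.232 ] [0.5256 0.0191 0.232 ] 0.0581474846880124 -1.5283104065581348
ball [ 0.5351 -0.1006  0.2327] blade top far [0.4964 0.0203 0.2269]
wine [0.7146 0.2033 0.05  ]
olive [ 0.7217 -0.0405  0.05  ]
cac [0.4984 0.2295 0.05  ]
small [ 0.4671 -0.1947  0.05  ]
```

Call:
{"op": "servo_tool", "data": {"targets": [{"offset":[0.012,-0.01,-0.03],"dr":[0,0,-3]},{"offset":[0.036,-0.031,-0.05],"dr":[0,0,-9]},{"offset":[0.06,-0.051,-0.07],"dr":[0,0,-15]},{"offset":[0.084,-0.072,-0.082],"dr":[0,0,-22]},{"offset":[0.108,-0.092,-0.082],"dr":[0,0,-29]},{"offset":[0.134,-0.114,-0.082],"dr":[0,0,-36]},{"offset":[0.16,-0.136,-0.082],"dr":[0,0,-43]},{"offset":[0.186,-0.159,-0.082],"dr":[0,0,-50]},{"offset":[0.212,-0.181,-0.082],"dr":[0,0,-57]},{"offset":[0.238,-0.203,-0.082],"dr":[0,0,-64]},{"offset":[0.264,-0.225,-0.082],"dr":[0,0,-71]},{"offset":[0.29,-0.247,-0.082],"dr":[0,0,-78]},{"offset":[0.316,-0.27,-0.082],"dr":[0,0,-85]},{"offset":[0.342,-0.292,-0.082],"dr":[0,0,-92]},{"offset":[0.368,-0.314,-0.082],"dr":[0,0,-99]},{"offset":[0.394,-0.336,-0.082],"dr":[0,0,-106]},{"offset":[0.42,-0.358,-0.082],"dr":[0,0,-113]},{"offset":[0.445,-0.38,-0.082],"dr":[0,0,-120]},{"offset":[0.465,-0.397,-0.082],"dr":[0,0,-126]},{"offset":[0.48,-0.41,-0.082],"dr":[0,0,-132]}], "gripper": -1}}

```text
time_s: 1.77
position: [0.5259, 0.0218, 0.3041]
tcp_rot: [[-0.931, 0.364, -0.001], [0.364, 0.931, 0.001], [0.001, 0.0, -1.0]]
force: [0.3, -0.4, 0.8]
opening: 1.001
grasp_force: 0.0
```

Call:
{"op": "servo_tool", "data": {"targets": [{"offset":[0,0,0],"dr":[0,0,-6]},{"offset":[0,0,0],"dr":[0,0,-12]},{"offset":[0,0,0],"dr":[0,0,-17]},{"offset":[0,0,0],"dr":[0,0,-20.2]},{"offset":[0,0,0],"dr":[0,0,-20.2]},{"offset":[0,0,0],"dr":[0,0,-20.2]},{"offset":[0,0,0],"dr":[0,0,-20.2]}]}}

```text
time_s: 2.35
position: [0.5254, 0.0193, 0.3044]
tcp_rot: [[-1.0, 0.029, -0.0], [0.029, 1.0, 0.0], [0.0, 0.0, -1.0]]
force: [-0.6, -0.7, -0.6]
opening: 0.999
grasp_force: 0.0
```

```bash
cat >> h.py <<'E'
def rep():
    from rig import bot
    s=bot.read_state();R=s["tcp_rot"]
    np.set_printoptions(precision=4,suppress=True)
    print("t",round(s["time_s"],2),"pos",s["position"],"yaw",np.degrees(np.arctan2(R[1,0],R[0,0])),"z",R[:,2],"F",s["force"],"M",s["moment"],"open",s["opening"],"g",s["grasp_force"],"q",s["joint_positions"])
    return s
E
python3 - <<'E'
from h import *
from rig import viewer
s=rep()
R=s["tcp_rot"]
print("tool offset to nut grip pose",R.T@(np.array([.5256,.0189,.2035])-s["position"]))
c=viewer.capture("wrist");cv2.imwrite("pics/w1.png",c["color"][:,:,::-1])
pickle.dump(c,open("w1.pkl","wb"))
K,Rc,t=c["camera_matrix"],c["R"],c["t"]
for p in([.5256,.0189,.232],[.5546,.0183,.232],[.4965,.0198,.232]):
    q=K@(Rc@p+t);print(q[:2]/q[2])
E
```

```text
t 2.35 pos [0.5254 0.0193 0.3044] yaw 178.35034877837225 z [-0.0005  0.0001 -1.    ] F [-0.5916 -0.7337 -0.5539] M [ 0.0841 -0.1431  0.0212] open 0.999144241427808 g 0.0 q [-10.0849  17.2507  90.1355   0.      72.6409 -98.4353]
tool offset to nut grip pose [-0.0002 -0.0004  0.1009]
[322.1037 209.2156]
[322.3777 241.304 ]
[322.1756 175.0499]
```

View pics/w1.png

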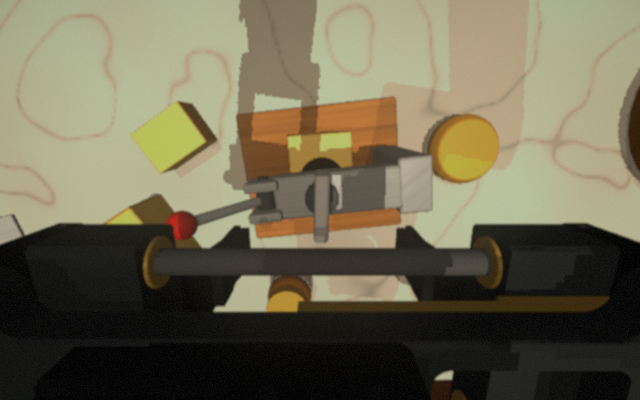

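The blade appears centred at (321,205), within a pixel or two of the prediction, with the fingers on either side of it. I'll descend and grip.

Call:
{"op": "servo_tool", "data": {"targets": [{"offset":[0,0,0.012],"dr":[0,0,0]},{"offset":[0,0,0.027],"dr":[0,0,0]},{"offset":[0,0,0.042],"dr":[0,0,0]},{"offset":[0,0,0.057],"dr":[0,0,0]},{"offset":[0,0,0.072],"dr":[0,0,0]},{"offset":[0,0,0.085],"dr":[0,0,0]},{"offset":[0,0,0.095],"dr":[0,0,0]},{"offset":[0,0,0.101],"dr":[0,0,0]},{"offset":[0,0,0.101],"dr":[0,0,0]},{"offset":[0,0,0.101],"dr":[0,0,0]}]}}

```text
time_s: 3.23
position: [0.5258, 0.0193, 0.2036]
tcp_rot: [[-1.0, 0.028, 0.0], [0.028, 1.0, 0.0], [-0.0, 0.0, -1.0]]
force: [0.4, 0.1, 0.1]
opening: 1.003
grasp_force: 0.0
```

```bash
python3 -c "
from h import *
rep()"
```

```text
t 3.23 pos [0.5258 0.0193 0.2036] yaw 178.41379550615684 z [ 0.0001  0.     -1.    ] F [0.4011 0.0707 0.1161] M [ 0.1004 -0.1478  0.0072] open 1.003049785075748 g 0.0 q [-10.0813  24.0812  97.4141   0.003   58.5002 -98.4967]
```

Call:
{"op": "servo_tool", "data": {"targets": [{"offset":[0,0,0],"dr":[0,0,0]},{"offset":[0,0,0],"dr":[0,0,0]},{"offset":[0,0,0],"dr":[0,0,0]},{"offset":[0,0,0],"dr":[0,0,0]},{"offset":[0,0,0],"dr":[0,0,0]},{"offset":[0,0,0],"dr":[0,0,0]},{"offset":[0,0,0],"dr":[0,0,0]},{"offset":[0,0,0],"dr":[0,0,0]},{"offset":[0,0,0],"dr":[0,0,0]},{"offset":[0,0,0],"dr":[0,0,0]}], "gripper": 1}}

```text
time_s: 4.07
position: [0.5256, 0.0193, 0.2035]
tcp_rot: [[-1.0, 0.027, -0.0], [0.027, 1.0, 0.0], [0.0, 0.0, -1.0]]
force: [0.6, 0.7, 0.2]
opening: 0.322
grasp_force: 0.0
```

```bash
python3 -c "
from h import *
rep()"
```

```text
t 4.07 pos [0.5256 0.0193 0.2035] yaw 178.4330037217617 z [-0.0001  0.     -1.    ] F [0.6214 0.688  0.1547] M [ 0.1083 -0.1408  0.0169] open 0.3219868446157203 g 0.0 q [-10.0762  24.0783  97.4453  -0.0002  58.4819 -98.5091]
```

Call:
{"op": "servo_tool", "data": {"targets": [{"offset":[0,0,0],"dr":[0,0,0]},{"offset":[0,0,0],"dr":[0,0,0]},{"offset":[0,0,0],"dr":[0,0,0]},{"offset":[0,0,0],"dr":[0,0,0]},{"offset":[0,0,0],"dr":[0,0,0]},{"offset":[0,0,0],"dr":[0,0,0]}]}}

```text
time_s: 4.57
position: [0.5256, 0.0185, 0.2035]
tcp_rot: [[-1.0, 0.028, -0.0], [0.028, 1.0, -0.001], [0.0, -0.001, -1.0]]
force: [0.2, -5.6, -0.7]
opening: 0.148
grasp_force: 30.0
```

```bash
python3 -c "
from h import *
rep()"
```

```text
t 4.57 pos [0.5256 0.0185 0.2035] yaw 178.40756249380533 z [-0.0002 -0.0013 -1.    ] F [ 0.2496 -5.5979 -0.6859] M [-0.773  -0.0672 -0.3687] open 0.1477029544427893 g 29.999866420403123 q [-10.1246  24.0794  97.4444  -0.0895  58.4756 -98.4853]
```

Call:
{"op": "servo_tool", "data": {"targets": [{"offset":[0,0,0],"dr":[0,0,1.5]},{"offset":[0,0,0],"dr":[0,0,3]},{"offset":[0,0,0],"dr":[0,0,4.5]},{"offset":[0,0,0],"dr":[0,0,6]},{"offset":[0,0,0],"dr":[0,0,7.5]}]}}

```text
time_s: 4.98
position: [0.5256, 0.0185, 0.2035]
tcp_rot: [[-0.988, 0.156, -0.0], [0.156, 0.988, -0.002], [-0.0, -0.002, -1.0]]
force: [-1.0, -5.5, -0.8]
opening: 0.145
grasp_force: 30.0
```

```bash
python3 -c "
from h import *
rep()"
```

```text
t 4.98 pos [0.5256 0.0185 0.2035] yaw 171.01899541496113 z [-0.0001 -0.002  -1.    ] F [-0.9743 -5.4869 -0.7794] M [-0.7038 -0.0584  0.3562] open 0.14513582197762906 g 29.998980816453695 q [-10.0974  24.0832  97.4382  -0.1345  58.4667 -91.046 ]
```

Call:
{"op": "servo_tool", "data": {"targets": [{"offset":[0,-0.0007,0],"dr":[0,0,2]},{"offset":[0,-0.0007,0],"dr":[0,0,4]},{"offset":[0,-0.0007,0],"dr":[0,0,6]},{"offset":[0,-0.0007,0],"dr":[0,0,8]},{"offset":[0,-0.0007,0],"dr":[0,0,10]}]}}

```text
time_s: 5.4
position: [0.5257, 0.0186, 0.2035]
tcp_rot: [[-0.945, 0.326, 0.0], [0.326, 0.945, -0.001], [-0.0, -0.0, -1.0]]
force: [0.5, -2.1, -0.8]
opening: 0.145
grasp_force: 30.0
```

```bash
python3 -c "
from h import *
rep()"
```

```text
t 5.4 pos [0.5257 0.0186 0.2035] yaw 160.9762090858049 z [ 0.0003 -0.0006 -1.    ] F [ 0.5065 -2.0663 -0.762 ] M [-0.3502 -0.1094  0.3394] open 0.14543866053444426 g 29.99851619359106 q [-10.1414  24.0714  97.4553  -0.0355  58.4503 -81.099 ]
```

Call:
{"op": "servo_tool", "data": {"targets": [{"offset":[0,0,0],"dr":[0,0,2]},{"offset":[0,0,0],"dr":[0,0,4]},{"offset":[0,0,0],"dr":[0,0,6]},{"offset":[0,0,0],"dr":[0,0,8]},{"offset":[0,0,0],"dr":[0,0,10]}]}}

```text
time_s: 5.82
position: [0.5257, 0.0187, 0.2035]
tcp_rot: [[-0.874, 0.485, 0.0], [0.485, 0.874, -0.0], [-0.001, -0.0, -1.0]]
force: [0.0, -1.8, -0.6]
opening: 0.148
grasp_force: 30.0
```

```bash
python3 -c "
from h import *
rep()"
```

```text
t 5.82 pos [0.5257 0.0187 0.2035] yaw 150.97388302538022 z [ 0.0004 -0.0004 -1.    ] F [ 0.041  -1.807  -0.6315] M [-0.3146 -0.1617  0.3166] open 0.14787752269880644 g 29.998652930371463 q [-10.1377  24.0752  97.4518  -0.0224  58.4478 -71.0998]
```

Call:
{"op": "servo_tool", "data": {"targets": [{"offset":[0,0,0],"dr":[0,0,2]},{"offset":[0,0,0],"dr":[0,0,4]},{"offset":[0,0,0],"dr":[0,0,6]},{"offset":[0,0,0],"dr":[0,0,8]},{"offset":[0,0,0],"dr":[0,0,10]}]}}

```text
time_s: 6.23
position: [0.5258, 0.0187, 0.2036]
tcp_rot: [[-0.777, 0.63, 0.001], [0.63, 0.777, -0.0], [-0.001, 0.0, -1.0]]
force: [-0.7, -1.5, -0.3]
opening: 0.143
grasp_force: 30.0
```

```bash
python3 -c "
from h import *
rep()"
```

```text
t 6.23 pos [0.5258 0.0187 0.2036] yaw 140.97846148815017 z [ 0.0006 -0.0003 -1.    ] F [-0.7235 -1.5356 -0.3313] M [-0.3581 -0.1783  0.3843] open 0.14268438198429542 g 29.99869939405471 q [-10.1326  24.0685  97.4453  -0.0131  58.4485 -61.1042]
```

```bash
cat >> h.py <<'E'
def hold(n=6):
    from rig import bot,viewer
    M=[]
    for i in range(n):
        c=viewer.capture("scene"); s=bot.read_state(); M.append(s["moment"][2])
    R=s["tcp_rot"]
    print("t %.2f yaw %.2f"%(s["time_s"],np.degrees(np.arctan2(R[1,0],R[0,0]))),"Mz",np.round(M,3),"mean %.3f"%np.mean(M),"F",np.round(s["force"],1))
    return c
E
python3 -c "
from h import *
c=hold(8)
cv2.imwrite('pics/s2.png',cv2.resize(c['color'][150:220,260:370,::-1],None,fx=7,fy=7,interpolation=cv2.INTER_CUBIC))"
```

```text
t 6.63 yaw 140.97 Mz [0.31  0.23  0.26  0.241 0.253 0.258 0.274 0.269] mean 0.262 F [ 0.4 -1.7 -1.2]
```

View pics/s2.png

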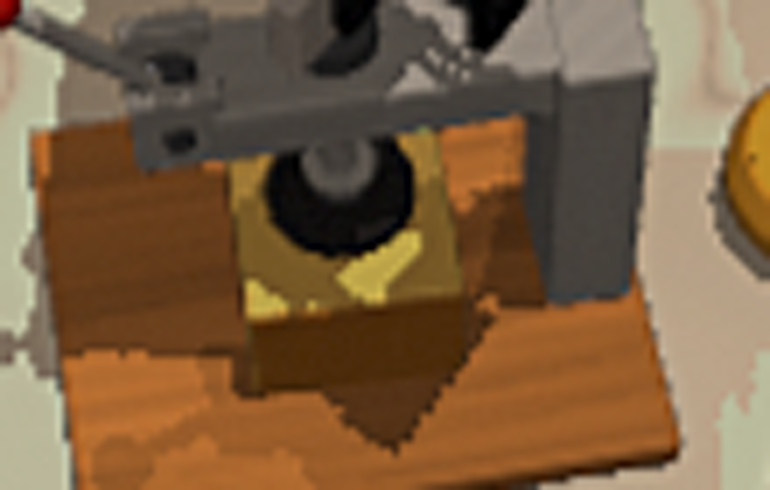

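The foot at (340,200) in the crop sits over the cheese top. A picture can't show contact accurately enough, so I'll go on torque and read it while turning.

```bash
cat > r.py <<'E'
from rig import bot
import numpy as np
s=bot.read_state();R=s["tcp_rot"]
y=np.degrees(np.arctan2(R[1,0],R[0,0]));m=s["moment"][2]
open("log.txt","a").write(f"{y:.3f} {m:.4f}\n")
print("t %.2f yaw %.2f Mz %.3f"%(s["time_s"],y,m),np.round(s["force"],1),np.round(s["position"],4),"tau6 %.3f"%s["tau"][5])
E
printf '171.02 .3562\n160.98 .3394\n150.97 .3166\n140.98 .3843\n' > log.txt
```

Call:
{"op": "servo_tool", "data": {"targets": [{"offset":[0,0,0],"dr":[0,0,1.7]},{"offset":[0,0,0],"dr":[0,0,3.4]},{"offset":[0,0,0],"dr":[0,0,5]}]}}

```text
time_s: 6.88
position: [0.5258, 0.0188, 0.2036]
tcp_rot: [[-0.718, 0.696, 0.001], [0.696, 0.718, 0.0], [-0.0, 0.001, -1.0]]
force: [1.8, -1.4, -0.0]
opening: 0.144
grasp_force: 30.0
```

```bash
python3 r.py
```

```text
t 6.88 yaw 135.91 Mz 0.466 [ 1.8 -1.4 -0. ] [0.5258 0.0188 0.2036] tau6 0.196
```

Call:
{"op": "servo_tool", "data": {"targets": [{"offset":[0,0,0],"dr":[0,0,1.7]},{"offset":[0,0,0],"dr":[0,0,3.4]},{"offset":[0,0,0],"dr":[0,0,5]}]}}

```text
time_s: 7.13
position: [0.5258, 0.0188, 0.2037]
tcp_rot: [[-0.655, 0.756, 0.001], [0.756, 0.655, 0.0], [-0.0, 0.001, -1.0]]
force: [0.5, -0.9, 0.1]
opening: 0.146
grasp_force: 30.0
```

```bash
python3 r.py
```

```text
t 7.13 yaw 130.91 Mz 0.389 [ 0.5 -0.9  0.1] [0.5258 0.0188 0.2037] tau6 0.212
```

Call:
{"op": "servo_tool", "data": {"targets": [{"offset":[0,0,0],"dr":[0,0,1.7]},{"offset":[0,0,0],"dr":[0,0,3.4]},{"offset":[0,0,0],"dr":[0,0,5]}]}}

```text
time_s: 7.38
position: [0.5259, 0.0188, 0.2037]
tcp_rot: [[-0.587, 0.81, 0.001], [0.81, 0.587, 0.0], [-0.0, 0.001, -1.0]]
force: [0.6, -1.0, -0.1]
opening: 0.149
grasp_force: 30.0
```

```bash
python3 r.py
```

```text
t 7.38 yaw 125.91 Mz 0.434 [ 0.6 -1.  -0.1] [0.5259 0.0188 0.2037] tau6 0.228
```

Call:
{"op": "servo_tool", "data": {"targets": [{"offset":[0,0,0],"dr":[0,0,1.7]},{"offset":[0,0,0],"dr":[0,0,3.4]},{"offset":[0,0,0],"dr":[0,0,5]}]}}

```text
time_s: 7.63
position: [0.5259, 0.0188, 0.2037]
tcp_rot: [[-0.514, 0.858, 0.001], [0.858, 0.514, 0.0], [-0.0, 0.001, -1.0]]
force: [0.6, -1.8, -0.5]
opening: 0.148
grasp_force: 30.0
```

```bash
python3 r.py
```

```text
t 7.63 yaw 120.92 Mz 0.468 [ 0.6 -1.8 -0.5] [0.5259 0.0188 0.2037] tau6 0.244
```

tau6 is much cleaner than the wrist moment: it rises 0.016 N·m per 5°, which matches the spring rate, so the foot is in contact. To get an exact reference I'll back off 40° and turn in again, logging tau6.

Call:
{"op": "servo_tool", "data": {"targets": [{"offset":[0,0,0],"dr":[0,0,-4]},{"offset":[0,0,0],"dr":[0,0,-8]},{"offset":[0,0,0],"dr":[0,0,-12]},{"offset":[0,0,0],"dr":[0,0,-16]},{"offset":[0,0,0],"dr":[0,0,-20]},{"offset":[0,0,0],"dr":[0,0,-24]},{"offset":[0,0,0],"dr":[0,0,-28]},{"offset":[0,0,0],"dr":[0,0,-32]},{"offset":[0,0,0],"dr":[0,0,-36]},{"offset":[0,0,0],"dr":[0,0,-40]},{"offset":[0,0,0],"dr":[0,0,-44]},{"offset":[0,0,0],"dr":[0,0,-45]}]}}

```text
time_s: 8.63
position: [0.5256, 0.0185, 0.2035]
tcp_rot: [[-0.97, 0.243, 0.0], [0.243, 0.97, 0.0], [-0.0, 0.0, -1.0]]
force: [0.9, -1.8, -0.5]
opening: 0.143
grasp_force: 30.0
```

```bash
python3 r.py
```

```text
t 8.63 yaw 165.92 Mz -0.372 [ 0.9 -1.8 -0.5] [0.5256 0.0185 0.2035] tau6 -0.533
```

Call:
{"op": "servo_tool", "data": {"targets": [{"offset":[0,0,0],"dr":[0,0,1.7]},{"offset":[0,0,0],"dr":[0,0,3.4]},{"offset":[0,0,0],"dr":[0,0,5]}]}}

```text
time_s: 8.88
position: [0.5257, 0.0186, 0.2035]
tcp_rot: [[-0.945, 0.328, 0.0], [0.328, 0.945, -0.0], [-0.0, -0.0, -1.0]]
force: [0.4, -2.0, -1.0]
opening: 0.149
grasp_force: 30.0
```

```bash
python3 r.py
```

```text
t 8.88 yaw 160.87 Mz 0.351 [ 0.4 -2.  -1. ] [0.5257 0.0186 0.2035] tau6 0.149
```

Call:
{"op": "servo_tool", "data": {"targets": [{"offset":[0,0,0],"dr":[0,0,1.7]},{"offset":[0,0,0],"dr":[0,0,3.4]},{"offset":[0,0,0],"dr":[0,0,5]}]}}

```text
time_s: 9.13
position: [0.5257, 0.0186, 0.2035]
tcp_rot: [[-0.913, 0.409, 0.0], [0.409, 0.913, -0.0], [-0.0, -0.0, -1.0]]
force: [1.3, -1.5, -0.9]
opening: 0.144
grasp_force: 30.0
```

```bash
python3 r.py
```

```text
t 9.13 yaw 155.87 Mz 0.336 [ 1.3 -1.5 -0.9] [0.5257 0.0186 0.2035] tau6 0.150
```

Call:
{"op": "servo_tool", "data": {"targets": [{"offset":[0,0,0],"dr":[0,0,1.7]},{"offset":[0,0,0],"dr":[0,0,3.4]},{"offset":[0,0,0],"dr":[0,0,5]}]}}

```text
time_s: 9.38
position: [0.5257, 0.0187, 0.2035]
tcp_rot: [[-0.874, 0.487, 0.0], [0.487, 0.874, -0.0], [-0.0, -0.0, -1.0]]
force: [1.8, -1.6, -1.0]
opening: 0.147
grasp_force: 30.0
```

```bash
python3 r.py
```

```text
t 9.38 yaw 150.87 Mz 0.348 [ 1.8 -1.6 -1. ] [0.5257 0.0187 0.2035] tau6 0.150
```

Call:
{"op": "servo_tool", "data": {"targets": [{"offset":[0,0,0],"dr":[0,0,1.7]},{"offset":[0,0,0],"dr":[0,0,3.4]},{"offset":[0,0,0],"dr":[0,0,5]}]}}

```text
time_s: 9.63
position: [0.5257, 0.0187, 0.2036]
tcp_rot: [[-0.828, 0.561, 0.0], [0.561, 0.828, -0.0], [-0.001, 0.0, -1.0]]
force: [1.4, -1.9, -2.1]
opening: 0.146
grasp_force: 30.0
```

```bash
python3 r.py
```

```text
t 9.63 yaw 145.87 Mz 0.345 [ 1.4 -1.9 -2.1] [0.5257 0.0187 0.2036] tau6 0.164
```

Call:
{"op": "servo_tool", "data": {"targets": [{"offset":[0,0,0],"dr":[0,0,1.7]},{"offset":[0,0,0],"dr":[0,0,3.4]},{"offset":[0,0,0],"dr":[0,0,5]}]}}

```text
time_s: 9.88
position: [0.5257, 0.0187, 0.2036]
tcp_rot: [[-0.776, 0.631, 0.001], [0.631, 0.776, -0.0], [-0.0, 0.0, -1.0]]
force: [0.5, -1.4, -1.0]
opening: 0.148
grasp_force: 30.0
```

```bash
python3 r.py
```

```text
t 9.88 yaw 140.88 Mz 0.449 [ 0.5 -1.4 -1. ] [0.5257 0.0187 0.2036] tau6 0.180
```

Call:
{"op": "servo_tool", "data": {"targets": [{"offset":[0,0,0],"dr":[0,0,1.7]},{"offset":[0,0,0],"dr":[0,0,3.4]},{"offset":[0,0,0],"dr":[0,0,5]}]}}

```text
time_s: 10.13
position: [0.5258, 0.0188, 0.2036]
tcp_rot: [[-0.718, 0.696, 0.001], [0.696, 0.718, -0.0], [-0.0, 0.0, -1.0]]
force: [0.6, -1.9, -0.2]
opening: 0.147
grasp_force: 30.0
```

```bash
python3 r.py
```

```text
t 10.13 yaw 135.87 Mz 0.462 [ 0.6 -1.9 -0.2] [0.5258 0.0188 0.2036] tau6 0.196
```

Baseline tau6 is 0.150 and contact is at yaw ≈ 150.2. 35 N then corresponds to tau6 ≈ 0.2725, at yaw ≈ 112.0, so another 24°.

Call:
{"op": "servo_tool", "data": {"targets": [{"offset":[0,0,0],"dr":[0,0,1.7]},{"offset":[0,0,0],"dr":[0,0,3.4]},{"offset":[0,0,0],"dr":[0,0,5.1]},{"offset":[0,0,0],"dr":[0,0,6.8]},{"offset":[0,0,0],"dr":[0,0,8.5]},{"offset":[0,0,0],"dr":[0,0,10.2]},{"offset":[0,0,0],"dr":[0,0,11.9]},{"offset":[0,0,0],"dr":[0,0,13.6]},{"offset":[0,0,0],"dr":[0,0,15.3]},{"offset":[0,0,0],"dr":[0,0,17]},{"offset":[0,0,0],"dr":[0,0,18.7]},{"offset":[0,0,0],"dr":[0,0,20]}]}}

```text
time_s: 11.13
position: [0.526, 0.0189, 0.2037]
tcp_rot: [[-0.437, 0.9, 0.001], [0.9, 0.437, 0.0], [-0.0, 0.001, -1.0]]
force: [1.3, -1.5, 0.2]
opening: 0.143
grasp_force: 30.0
```

```bash
python3 r.py
```

```text
t 11.13 yaw 115.88 Mz 0.501 [ 1.3 -1.5  0.2] [0.526  0.0189 0.2037] tau6 0.330
```

Call:
{"op": "servo_tool", "data": {"targets": [{"offset":[0,0,0],"dr":[0,0,1.5]},{"offset":[0,0,0],"dr":[0,0,2.9]},{"offset":[0,0,0],"dr":[0,0,3.9]}]}}

```text
time_s: 11.38
position: [0.526, 0.0189, 0.2037]
tcp_rot: [[-0.374, 0.927, 0.001], [0.927, 0.374, 0.0], [-0.0, 0.001, -1.0]]
force: [1.1, -0.2, 0.3]
opening: 0.149
grasp_force: 30.0
```

```bash
python3 r.py
```

```text
t 11.38 yaw 111.96 Mz 0.474 [ 1.1 -0.2  0.3] [0.526  0.0189 0.2037] tau6 0.381
```

Call:
{"op": "servo_tool", "data": {"targets": [{"offset":[0,0,0],"dr":[0,0,0]},{"offset":[0,0,0],"dr":[0,0,0]},{"offset":[0,0,0],"dr":[0,0,0]},{"offset":[0,0,0],"dr":[0,0,0]},{"offset":[0,0,0],"dr":[0,0,0]},{"offset":[0,0,0],"dr":[0,0,0]},{"offset":[0,0,0],"dr":[0,0,0]},{"offset":[0,0,-0.01],"dr":[0,0,0]},{"offset":[0,0,-0.03],"dr":[0,0,0]},{"offset":[0,0,-0.05],"dr":[0,0,0]},{"offset":[0,0,-0.07],"dr":[0,0,0]},{"offset":[0,0,-0.09],"dr":[0,0,0]},{"offset":[0,0,-0.11],"dr":[0,0,0]},{"offset":[0,0,-0.12],"dr":[0,0,0]},{"offset":[0,0,-0.12],"dr":[0,0,0]}], "gripper": -1}}

```text
time_s: 12.63
position: [0.527, 0.0184, 0.3266]
tcp_rot: [[-0.375, 0.927, 0.006], [0.927, 0.375, -0.001], [-0.003, 0.005, -1.0]]
force: [-1.1, -0.1, -0.4]
opening: 0.992
grasp_force: 0.0
```

```bash
python3 - <<'E'
from h import *
from rig import viewer
s=rep()
c=viewer.capture("wrist");R=s["tcp_rot"]
print("cam in tool",R.T@(-c["R"].T@c["t"]-s["position"]))
cv2.imwrite("pics/w2.png",c["color"][:,:,::-1])
sc=viewer.capture("scene")["color"];tp=viewer.capture("top")["color"]
def red(im):
    m=cv2.inRange(im,(140,0,0),(255,70,70)); n,l,st,ce=cv2.connectedComponentsWithStats(m)
    return [(ce[i].round(1),st[i,4]) for i in range(1,n) if st[i,4]>15]
print(red(sc),red(tp))
E
```

```text
t 12.63 pos [0.527  0.0184 0.3266] yaw 112.03221958246182 z [ 0.0063 -0.001  -1.    ] F [-1.0952 -0.1469 -0.4264] M [ 0.0015 -0.0598  0.0261] open 0.9923540101094489 g 0.0 q [-10.1506  16.0119  88.2854   0.0051  75.3377 -32.1846]
cam in tool [ 0.0676 -0.0001 -0.163 ]
[(array([256.2, 148.2]), np.int32(35)), (array([ 85.4, 251.5]), np.int32(22)), (array([ 33.8, 275.8]), np.int32(568))] [(array([389.8, 235.1]), np.int32(38))]
```

View pics/w2.png

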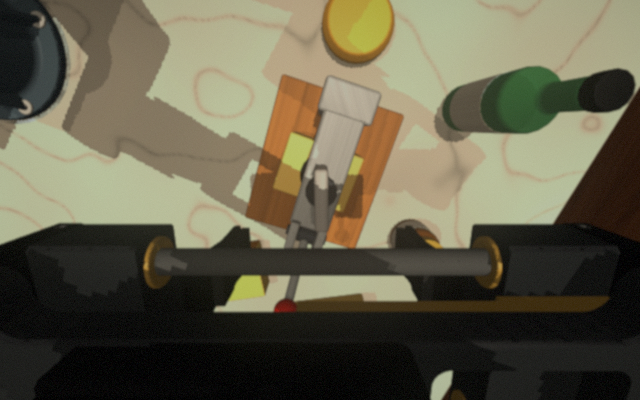

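The blade sits at (320,180) in line with the tool, and the red ball at (285,305) is still up. Next I'll go above the ball with the fingers shut.

Call:
{"op": "servo_tool", "data": {"targets": [{"offset":[-0.01,-0.003,0],"dr":[0,0,2]},{"offset":[-0.025,-0.008,0],"dr":[0,0,4]},{"offset":[-0.04,-0.013,0],"dr":[0,0,6]},{"offset":[-0.055,-0.018,0],"dr":[0,0,8]},{"offset":[-0.07,-0.022,0],"dr":[0,0,10]},{"offset":[-0.085,-0.027,0],"dr":[0,0,12]},{"offset":[-0.098,-0.031,0],"dr":[0,0,14]},{"offset":[-0.108,-0.034,0],"dr":[0,0,16]},{"offset":[-0.112,-0.036,0],"dr":[0,0,17.5]},{"offset":[-0.112,-0.036,0.01],"dr":[0,0,17.5]},{"offset":[-0.112,-0.036,0.02],"dr":[0,0,17.5]},{"offset":[-0.112,-0.036,0.03],"dr":[0,0,17.5]},{"offset":[-0.112,-0.036,0.04],"dr":[0,0,17.5]},{"offset":[-0.112,-0.036,0.048],"dr":[0,0,17.5]},{"offset":[-0.112,-0.036,0.048],"dr":[0,0,17.5]},{"offset":[-0.112,-0.036,0.048],"dr":[0,0,17.5]},{"offset":[-0.112,-0.036,0.048],"dr":[0,0,17.5]}], "gripper": 1}}

```text
time_s: 14.2
position: [0.5345, -0.0986, 0.2757]
tcp_rot: [[-0.079, 0.997, 0.001], [0.997, 0.079, -0.0], [-0.0, 0.001, -1.0]]
force: [-0.5, -0.1, -0.2]
opening: 0.004
grasp_force: 0.0
```

```bash
python3 - <<'E'
from h import *
from rig import viewer
s=rep();R=s["tcp_rot"]
a=np.radians(4.54);O=np.array([.5257,.0187])
for e in(48.5,40,30,20,10,0,-10,-20,-31):
    e=np.radians(e);y=-(.06+.09*np.cos(e))+.002;z=.165+.09*np.sin(e)+.0125
    p=np.array([O[0]-np.sin(a)*y,O[1]+np.cos(a)*y,z]);print(np.degrees(e).round(),R.T@(p-s["position"]))
E
```

```text
t 14.2 pos [ 0.5345 -0.0986  0.2757] yaw 94.55573362285482 z [ 0.0006 -0.0002 -1.    ] F [-0.4745 -0.1455 -0.229 ] M [ 0.003  -0.1052 -0.0134] open 0.0041985994369407725 g 0.0 q [-22.2362  20.4009  90.1103   0.0016  69.4552 -26.7925]
48.0 [-0.      0.0005  0.0308]
40.0 [-0.0093  0.0005  0.0404]
30.0 [-0.0183  0.0005  0.0532]
20.0 [-0.0249  0.0005  0.0675]
10.0 [-0.029   0.0005  0.0826]
0.0 [-0.0304  0.0005  0.0983]
-10.0 [-0.029   0.0005  0.1139]
-20.0 [-0.0249  0.0005  0.129 ]
-31.0 [-0.0175  0.0005  0.1446]
```

Call:
{"op": "servo_tool", "data": {"targets": [{"offset":[0,0,0.012],"dr":[0,0,0]},{"offset":[0,0,0.022],"dr":[0,0,0]},{"offset":[0,0,0.03],"dr":[0,0,0]},{"offset":[-0.005,0,0.035],"dr":[0,0,0]},{"offset":[-0.009,0,0.04],"dr":[0,0,0]},{"offset":[-0.014,0,0.047],"dr":[0,0,0]},{"offset":[-0.018,0,0.053],"dr":[0,0,0]},{"offset":[-0.022,0,0.06],"dr":[0,0,0]},{"offset":[-0.025,0,0.068],"dr":[0,0,0]},{"offset":[-0.027,0,0.075],"dr":[0,0,0]},{"offset":[-0.029,0,0.082],"dr":[0,0,0]},{"offset":[-0.03,0,0.09],"dr":[0,0,0]},{"offset":[-0.03,0,0.098],"dr":[0,0,0]}]}}

```text
time_s: 15.28
position: [0.5384, -0.1308, 0.1785]
tcp_rot: [[-0.079, 0.997, 0.005], [0.997, 0.079, -0.004], [-0.004, 0.004, -1.0]]
force: [1.4, -3.3, 4.3]
opening: 0.007
grasp_force: 2.2
```

```bash
python3 - <<'E'
from h import *
from rig import viewer
s=rep()
im=viewer.capture("scene")["color"]
cv2.imwrite('pics/s3.png',cv2.resize(im[100:230,210:380,::-1],None,fx=4,fy=4,interpolation=cv2.INTER_CUBIC))
E
```

```text
t 15.28 pos [ 0.5384 -0.1308  0.1785] yaw 94.518334059776 z [ 0.0047 -0.004  -1.    ] F [ 1.3535 -3.3237  4.3275] M [-0.5872 -0.2229 -0.0116] open 0.007425605305544136 g 2.192909996956587 q [-25.1638  27.945   95.1987  -0.1098  56.5174 -29.6224]
```

View pics/s3.png

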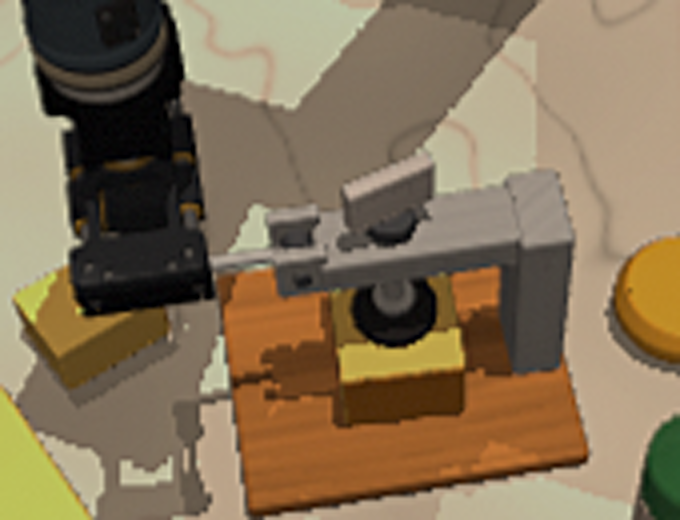

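The lever rod is about level at (240,262), with the fingers over the ball. I'll keep pushing to the stop.

Call:
{"op": "servo_tool", "data": {"targets": [{"offset":[0,0,0.007],"dr":[0,0,0]},{"offset":[0.001,0,0.014],"dr":[0,0,0]},{"offset":[0.002,0,0.02],"dr":[0,0,0]},{"offset":[0.004,0,0.026],"dr":[0,0,0]},{"offset":[0.006,0,0.032],"dr":[0,0,0]},{"offset":[0.009,0,0.037],"dr":[0,0,0]},{"offset":[0.011,0,0.042],"dr":[0,0,0]},{"offset":[0.012,0,0.045],"dr":[0,0,0]}]}}

```text
time_s: 16.0
position: [0.5353, -0.1157, 0.1318]
tcp_rot: [[-0.079, 0.997, -0.001], [0.997, 0.079, 0.001], [0.001, -0.001, -1.0]]
force: [-0.0, -0.8, 4.7]
opening: 0.006
grasp_force: 2.3
```

```bash
python3 r.py
```

```text
t 16.00 yaw 94.53 Mz 0.056 [-0.  -0.8  4.7] [ 0.5353 -0.1157  0.1318] tau6 -0.006
```

Call:
{"op": "servo_tool", "data": {"targets": [{"offset":[0.001,0,0.001],"dr":[0,0,0]},{"offset":[0.001,0,0.002],"dr":[0,0,0]}]}}

```text
time_s: 16.17
position: [0.5355, -0.1155, 0.1311]
tcp_rot: [[-0.08, 0.997, -0.0], [0.997, 0.08, -0.0], [-0.0, -0.0, -1.0]]
force: [-2.0, -2.0, 14.4]
opening: 0.004
grasp_force: 6.8
```

```bash
python3 r.py
```

```text
t 16.17 yaw 94.57 Mz -0.025 [-2.  -2.  14.4] [ 0.5355 -0.1155  0.1311] tau6 -0.002
```

Force has jumped to 14 N at z = 0.1311, where the stop should be. I'll press once more a little to confirm, then back away.

Call:
{"op": "servo_tool", "data": {"targets": [{"offset":[0,0,0.0005],"dr":[0,0,0]},{"offset":[0,0,0.0008],"dr":[0,0,0]},{"offset":[0,0,0.0008],"dr":[0,0,0]}]}}

```text
time_s: 16.42
position: [0.5355, -0.1155, 0.1311]
tcp_rot: [[-0.079, 0.997, 0.0], [0.997, 0.079, -0.0], [-0.0, 0.0, -1.0]]
force: [-1.2, -1.6, 11.6]
opening: 0.005
grasp_force: 5.9
```

```bash
python3 r.py
```

```text
t 16.42 yaw 94.55 Mz -0.061 [-1.2 -1.6 11.6] [ 0.5355 -0.1155  0.1311] tau6 -0.009
```

Call:
{"op": "servo_tool", "data": {"targets": [{"offset":[0,0,-0.005],"dr":[0,0,0]},{"offset":[-0.005,0,-0.015],"dr":[0,0,0]},{"offset":[-0.01,0,-0.03],"dr":[0,0,0]},{"offset":[-0.015,0,-0.05],"dr":[0,0,0]},{"offset":[-0.025,0,-0.07],"dr":[0,0,0]},{"offset":[-0.04,0,-0.09],"dr":[0,0,0]},{"offset":[-0.06,0,-0.11],"dr":[0,0,0]},{"offset":[-0.085,0,-0.13],"dr":[0,0,0]},{"offset":[-0.11,0,-0.15],"dr":[0,0,0]},{"offset":[-0.14,0,-0.165],"dr":[0,0,0]},{"offset":[-0.16,0,-0.17],"dr":[0,0,0]},{"offset":[-0.17,0,-0.17],"dr":[0,0,0]},{"offset":[-0.17,0,-0.17],"dr":[0,0,0]}]}}

```text
time_s: 17.5
position: [0.5483, -0.2861, 0.2984]
tcp_rot: [[-0.077, 0.997, -0.002], [0.997, 0.077, 0.002], [0.002, -0.002, -1.0]]
force: [-0.4, 0.7, -0.1]
opening: 0.005
grasp_force: 0.0
```

```bash
python3 - <<'E'
from h import *
from rig import viewer
s=rep()
im=viewer.capture("scene")["color"];d["scene"]["color"]=im;tp=viewer.capture("top")["color"]
cv2.imwrite('pics/s4.png',np.hstack([cv2.resize(x,None,fx=3,fy=3,interpolation=cv2.INTER_CUBIC) for x in (im[110:240,230:360,::-1],tp[170:300,270:400,::-1])]))
a=np.radians(4.54);y=-(.06+.09*np.cos(np.radians(31)));p=np.array([.5257-np.sin(a)*y,.0187+np.cos(a)*y,.1186])
for n,i in(("scene",im),("top",tp)):
    c=d[n];q=c["camera_matrix"]@(c["R"]@p+c["t"]);q=q[:2]/q[2]
    m=cv2.inRange(i,(110,0,0),(255,70,70));k,l,st,ce=cv2.connectedComponentsWithStats(m)
    print(n,"pred",q,[(ce[j].round(1),st[j,4]) for j in range(1,k) if st[j,4]>10 and abs(ce[j]-q).max()<40])
E
```

```text
t 17.5 pos [ 0.5483 -0.2861  0.2984] yaw 94.4035965393213 z [-0.0017  0.0019 -1.    ] F [-0.3919  0.6749 -0.1475] M [ 0.0163 -0.144   0.0124] open 0.004630337380343273 g 0.0 q [-37.9041  25.5827  77.6399   0.024   76.9212 -42.3132]
scene pred [256.5308 176.984 ] [(array([255.8, 177. ]), np.int32(43))]
top pred [389.1283 234.3803] [(array([389.7, 234.4]), np.int32(73))]
```

View pics/s4.png

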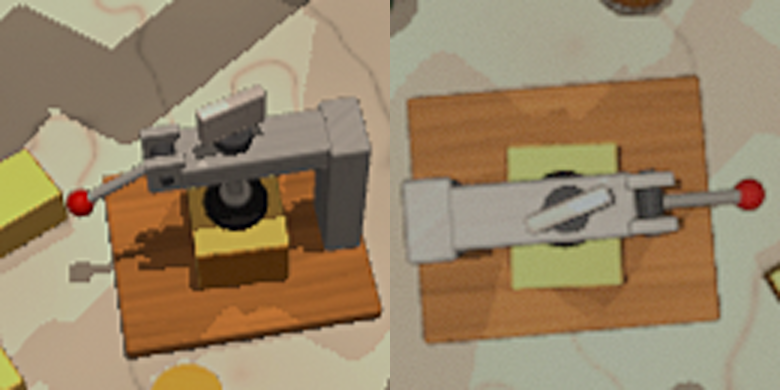

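The picture shows the ball down at its predicted full-down spot: scene (255.8,177.0) against (256.5,177.0). The foot bears on the cheese and the robot is clear of everything.

```bash
python3 -c "
from rig import ticket
print(ticket.hand_in())"
```

```text
the job is handed in; nothing more can be done
None
```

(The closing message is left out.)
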